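# Touch off the strapped-down mould, then close it with its plunger

## Task

The mould was strapped to the tooling plate by hand, so its exact place is not known: take the touch probe from its stand and touch the mould off with the ball, gently and holding each touch for a moment, first on the long face towards the robot near its left end (as the robot looks at it), then on the same face near its right end, then on the middle of its right-hand end face. Put the probe back upright in its stand, then lower the plunger into the cavity you have located until it sits flat on the cavity floor, without forcing it, and let go. Leave the other things on the bench where they stand.

Things in the scene. Friction and masses are not known exactly. Their poses are not given: they have to be found in the camera images.
- plate: Steel tooling plate fixed to the bench, 180 (x) x 240 (y) x 15 mm, with a grid of dark holes; origin under its centre at bench level, x roughly away from the robot, y roughly to the robot's left. The mould and its clamps are strapped on it and belong to it in all contact forces; they do not shift under the forces of this job.
- mould_rough (a point): Rough place of the mould, NOT measured: the centre of the plate's top, axes as the plate. The mould is an aluminium block 90 (x) x 120 (y) x 45 mm standing on the plate, its top 60 mm above the bench. Its true centre is up to 5 mm off this point in x and in y, and it is turned up to 0.06 rad either way against the plate. Walls plain and upright.
- cavity_rough (a point): Rough place of the centre of the cavity floor, 30 mm above the bench: in truth on the mould's centre, so off as the mould is. The cavity is 56.4 (x) x 72.4 (y) mm along the mould's sides, 30 mm deep, 1.5 mm chamfer at its mouth. On the mould's far (+x) rim two strap clamps, 38 mm either side of the middle, reach 12 mm over the rim and up to 33 mm above the mould's top.
- touch_left (a point): Rough point for the first touch, on the long face towards the robot (plate -x side), 40 mm left (+y) of the middle, 40 mm above the bench; off as the mould is (up to 8 mm along the face's normal). Axes as the plate. A touch 30 to 55 mm from the mould's middle is near enough to the end.
- touch_right (a point): Rough point for the second touch: the same face, 40 mm right (-y) of the middle, 40 mm above the bench; the same remarks.
- touch_end (a point): Rough point for the third touch: middle of the right-hand end face (the 90 mm face on the plate's -y side), 40 mm above the bench; off as the mould is. Within 30 mm of the face's middle will do.
- probe: Touch probe, 0.22 kg: black square grip body 30 x 30 x 60 mm with a green band and a round steel cap (top 70 mm above the origin); a white 6 mm stylus below ends in a red ball. Origin at the centre of the body's underside (shoulder), z up along the body, x and y square to its flats. Starts upright in the stand, shoulder on the stand's top, body all above it.
- ball (a point): Centre of the probe's red ball (10 mm diameter), 45 mm below the probe's origin on its axis. The stylus is rigid: a touch counts above 1 N held for 0.2 s with the ball between plate and mould top, and the stylus breaks when the probe pushes on mould, clamps or plate with more than 15 N: creep the last stretch (10 mm/s) and watch the force.
- stand: Probe stand fixed to the bench: grey block 70 x 70 x 62 mm high, origin under its centre at bench level. An upright hole in the middle of its top, 18 mm wide and 56 mm deep, takes the stylus; the probe's shoulder rests on the top, so the probe's origin is then 62 mm above the bench.
- plunger: Plunger of the mould, aluminium, about 0.5 kg, upright on the bench: foot 54 (x) x 70 (y) x 38 mm, chamfered below; on it a grip boss 40 (x) x 30 (y) x 36 mm, top 74 mm above the underside. Origin at the centre of its underside, z up. Fits the cavity with 1.2 mm play all round, either way round; home, its origin is 30 mm above the bench. More than 25 N on the mould marks it: land slowly.
- can: Bystander, loose: white spray can with orange label, 52 mm diameter, 178 mm high; origin at the centre of its underside.
- mould2: Bystander, loose: another, lower mould half 110 x 120 x 30 mm with a wide shallow pocket, lying beyond the plate; not the one to work on; origin under its centre.
- spacer: Bystander, loose: plain aluminium block 60 x 55 x 28 mm; origin under its centre.
- brush: Bystander, loose: cleaning brush with wooden handle, lying on the bench; origin under its middle.
Things that resemble listed ones, but are neither listed nor needed, are in the scene too. What is shaped like the plunger but blue or green is not meant.

How it is judged:
By the outcome, as a careful person would: the job done as asked, in the order asked, and still so for the second after the job is handed in, with the robot touching nothing.
It also fails if it takes over 72 s, if anything falls off the work surface, if the arm or the gripper's body presses on something with over 40 N, if the wrist force passes 120 N, or if a joint passes its speed limit or range.

## Robot

A 6-joint arm with a two-finger parallel gripper is mounted at the origin on the work surface. World frame = base frame: x ahead of the robot, y to its left, z up, the work surface at z = 0. Lengths are in m, angles in rad, forces in N, time in s.
With the tool pointing down it reaches from about 0.3 to 0.825 m from the base axis. Payload 5.4 kg.
Tool frame: the origin (TCP) lies midway between the tips of the shut fingers; the grasp point (between the pads) lies 19 mm behind it; z points along the fingers, y is the line along which they close (so a half turn about z gives the same grasp; the last joint's range is limited). The gripper opens to 92 mm and grips with 3 to 60 N. Pads are 20 mm wide; open, the fingers measure 128 mm over their backs; the gripper's body (75 mm by 189 mm) begins 69 mm behind the grasp point.
Start: joints at [0.964, 0.158, 1.597, -0, 1.386, -0.21], TCP at [0.222, 0.53, 0.215] pointing down, gripper open.
Joint ranges: [-2.91, 2.91], [-0.94, 2.29], [0.18, 2.7], [-1.29, 4.43], [0.17, 2.64], [-3, 3]. Speed limits (rad/s): [2.57, 2.57, 3.14, 3.14, 3.14, 3.14].

## Interface

Orientations are given as [roll, pitch, yaw] about the fixed x, y, z axes, in that order (R = Rz(yaw) Ry(pitch) Rx(roll)).
In Python, from workcell import monitor, capture, manip, spot_in, pinpoint gives the robot as it stands.
- The arm moves only by the tool move_arm, never from a script. Its argument "targets" is a list of rows, each a list of 3 entries, a list of its own where there are three numbers: the shift along the tool's x, y, z in shares of 800 mm (1.0 is 800 mm), then the turn about the tool's z in normalised numbers (1 is 180 degrees), then the opening, from 0 (shut) to 1 (fully open). In form: [[[tx, ty, tz], turn, jaw], ...]. A call has 1 to 12 rows; each row is the pose to reach, as a shift and turn from the pose commanded when the call began, along the tool's axes at that moment; what a row does not reach only later rows make up. A row lasts 1/8 s, in which the tool goes at most 62.5 mm and 10.7 degrees, less where a joint would pass 70% of its speed; a pose out of reach is approached as far as the arm can. Shift and turn numbers lie between -1 and 1, and a call with a number outside is refused. A call with a gripper value outside its range is refused whole. The fingers move at their own pace and stop on an object; "newtons" is the grip in N (left out, the last holds). Time passes only in rows, so rows that repeat a pose let the fingers close. It gives the time, the measured TCP pose, the force, the opening and the grip force at its end, in the units of the state.
- monitor.get_obs(): the state, without advancing time (a new reading comes with each control period).
- capture(name): name is "side" or "top" or "wrist"; returns a dict with "img" (420x560x3 uint8, red, green, blue), "vfov" (degrees; the focal length in pixels is half the picture's height over the tangent of half this angle, whatever the lens; pixels are square), "cx", "cy" (the principal point, pixels), "T" (4x4, takes a point from camera to world coordinates). Camera axes: x right, y down, z forward; pixel columns grow to the right and rows downward; lengths in m; the calibration is good to about 2 mm. The wrist camera is an equidistant fisheye: a pixel r from the principal point sees the ray r / f radians off the axis. A picture is of the moment at which its call begins. There is no depth.
- manip.sign_off(): hands the job in; it is judged then, once.
Trained networks look in the newest picture that a camera, given by its name, has taken for a name from the list of things; names that differ only in an ending like _2 or _b are one class to them, and where a whole thing is asked for, a point or a joint stands for the part that bears it (a point fixed in the world has none). Each returns a list of dicts, best first, with "p" (0 to 1); they miss things now and then, are a little off and sometimes report something else, mostly with a low value. They report only what shows in the picture. A call takes as long as a camera call. They do not tell look-alikes from the thing itself.
- spot_in(thing, camera): "at" ([x, y, z] in m, in world coordinates, good to about 4 mm: the middle of the surface that is visible of it).
- pinpoint(thing, camera): "at" ([x, y, z] in m, in world coordinates, good to about 4 mm: a listed point, or the origin of a listed thing).
The state is a dict: "t": time; "joint_pos": joint angles; "joint_vel": joint speeds; "joint_efforts": joint torques, N m; "ee_pos": TCP position; "tcp_rot": TCP orientation; "ft_force": force on the tool from outside, world axes, zero at the start; "ft_torque": the same for the moment, N m; "opening": finger opening in m; "grip_force": force on a finger pad.
Only numpy, scipy, OpenCV 4.12 (cv2) and the standard library are available. Lean on these libraries where they do the work, as an engineer would, in place of code of your own. Each camera call takes 0.05 s, during which the arm holds its last target. There are 200 camera calls.

## Working session

There is one attempt and no reset: what is moved stays moved. The work goes in short steps, Python scripts to look and compute and a tool call to move; the robot and the scene stay as the last step left them, time stands still between calls to the robot, and variables do not carry over. Pictures are saved under pics/ and viewed, at most 10 in all, crops included, and the job is handed in when it is done.

Besides the shell and the picture viewer there is one more tool, called after "Request:" as a command line: name --argument value ..., lists and objects as JSON in quotes. move_arm: Moves the arm, as the interface text tells. Its arguments: {"type":"object","properties":{"targets":{"type":"array","items":{"type":"array"}},"newtons":{"type":"number"}},"required":["targets"]}

```bash
ls; mkdir -p pics; cat > h.py <<'E'
import numpy as np, cv2
from workcell import monitor, capture, manip, spot_in, pinpoint
def save(c,n): cv2.imwrite(f'pics/{n}.png', cv2.cvtColor(c['img'],cv2.COLOR_RGB2BGR))
def proj(c,p):
    f=c['img'].shape[0]/2/np.tan(np.radians(c['vfov'])/2)
    q=np.linalg.inv(c['T'])@np.r_[p,1]; return np.round([c['cx']+f*q[0]/q[2],c['cy']+f*q[1]/q[2]])
E
python3 - <<'E'
from h import *
s=capture('side');save(s,'side');t=capture('top');save(t,'top')
o=monitor.get_obs();print(o['t'],o['ee_pos'],o['tcp_rot'],o['ft_force'])
im=np.hstack([s['img'],t['img']]);
for n in ['plate','stand','probe','ball','plunger','mould_rough','can','mould2','spacer','brush']:
  for cn,c in (('top',t),('side',s)):
    for r in pinpoint(n,cn)[:4]: print(n,cn,np.round(r['at'],3),round(r['p'],2),proj(c,r['at']))
E
```

```text
pics
0.1 [0.2219183  0.52984914 0.21371958] [-3.13995250e+00 -3.25617786e-04  2.74481691e+00] [-0.35250034  0.12475853  0.00993446]
plate top [ 0.535  0.012 -0.003] 0.67 [307. 223.]
plate side [0.537 0.014 0.   ] 0.58 [290. 244.]
stand top [ 0.447 -0.277  0.001] 0.97 [419. 259.]
stand side [ 0.447 -0.27   0.003] 0.87 [349. 358.]
stand side [ 0.55   0.302 -0.004] 0.74 [230. 184.]
probe top [ 0.447 -0.274  0.059] 0.83 [426. 260.]
probe side [ 0.449 -0.272  0.059] 0.89 [354. 339.]
plunger top [ 0.602  0.417 -0.001] 0.98 [155. 196.]
plunger top [ 0.548  0.302 -0.002] 0.76 [197. 217.]
plunger top [ 0.324  0.183 -0.002] 0.69 [240. 304.]
plunger top [ 0.44   0.262 -0.002] 0.66 [211. 258.]
plunger side [0.323 0.183 0.005] 0.76 [170. 241.]
plunger side [0.6   0.422 0.003] 0.74 [224. 157.]
plunger side [ 0.55   0.305 -0.009] 0.7 [230. 185.]
plunger side [ 0.443  0.26  -0.001] 0.58 [202. 206.]
mould_rough top [0.538 0.01  0.015] 0.72 [308. 222.]
mould_rough side [0.533 0.009 0.015] 0.77 [290. 241.]
can top [ 0.776  0.14  -0.001] 0.65 [260. 133.]
can side [0.772 0.138 0.001] 0.77 [331. 181.]
mould2 top [ 0.794 -0.07  -0.004] 0.88 [338. 128.]
mould2 top [ 0.542 -0.047  0.043] 0.24 [332. 220.]
mould2 side [ 0.789 -0.074  0.003] 0.55 [396. 218.]
spacer top [ 0.694  0.308 -0.002] 0.84 [197. 162.]
spacer side [0.69  0.307 0.002] 0.91 [271. 164.]
brush top [0.47  0.445 0.003] 0.98 [141. 245.]
brush side [ 0.47   0.447 -0.001] 0.88 [180. 170.]
```

View pics/top.png

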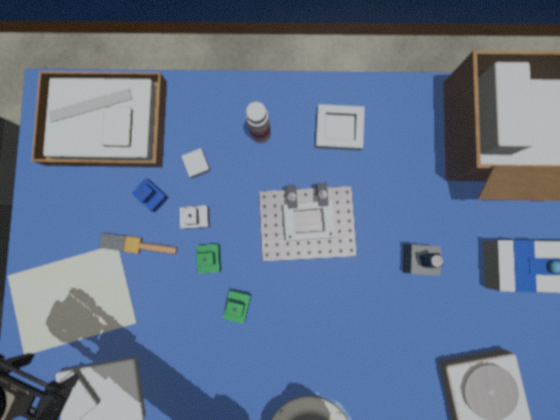

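View pics/side.png

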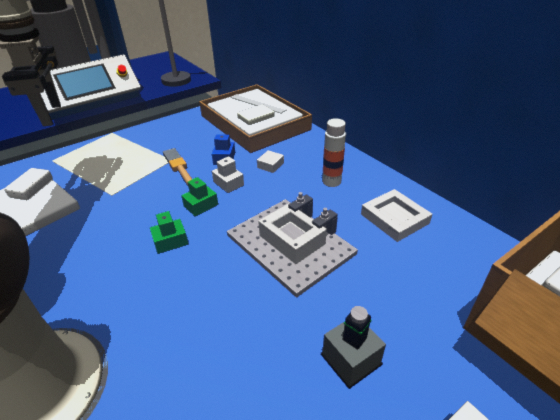

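Top picture: the candidates for the plunger are aluminium at (194,217), blue at (150,194) and green at (207,259) and (236,306). The aluminium one is meant. The probe in its stand is at (430,260), and the mould on the plate is at (308,220). Next, a close crop to check this choice and get the yaws.

```bash
python3 - <<'E'
from h import *
im=cv2.imread('pics/top.png')
def cr(x,y,w,h,s): return cv2.resize(im[y:y+h,x:x+w],None,fx=s,fy=s,interpolation=cv2.INTER_CUBIC)
a=cr(170,198,50,40,8);b=cr(400,235,50,40,8);c=cr(250,180,114,40*0+86,4)
out=np.zeros((320+344,800,3),np.uint8);out[:320,:400]=a;out[:320,400:]=b
out[320:320+344,:456]=c
cv2.imwrite('pics/crop.png',cv2.resize(out,(720,598)))
E
```

```text
(no output)
```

View pics/crop.png

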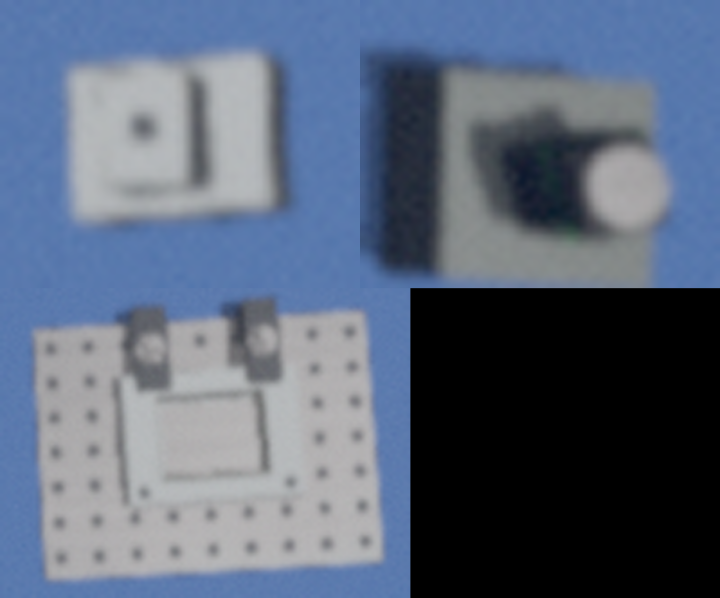

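```bash
cat >> h.py <<'E'
from scipy.spatial.transform import Rotation as Ro
def goto(p,yaw=None):
    "shift mm in tool axes and turn deg from measured pose to world TCP p, yaw deg"
    o=monitor.get_obs();R=Ro.from_euler('xyz',o['tcp_rot'])
    d=R.inv().apply(np.array(p)-o['ee_pos'])*1000
    y=np.degrees(o['tcp_rot'][2]);t=0 if yaw is None else -((yaw-y+180)%360-180)
    print('shift',np.round(d,2),'turn',round(t,2),'| t',round(o['t'],2),'tcp',np.round(o['ee_pos'],4),'rpy',np.round(np.degrees(o['tcp_rot']),2),'q',np.round(o['joint_pos'],2),'F',np.round(o['ft_force'],2))
E
python3 -c "
from h import *
goto([0.447,-0.274,0.235],90)"
```

```text
shift [-518.13 -654.97  -20.38] turn 67.27 | t 1.1 tcp [0.2222 0.5303 0.2146] rpy [-180.      0.    157.27] q [ 0.96  0.16  1.6  -0.    1.39 -0.21] F [-0.51  0.23  0.85]
```

Careful with the scale: shifts go in shares of 800 mm and turns go in shares of 180 degrees. That gives: -655 mm / 800 = -0.8188, -518 mm / 800 = -0.6475, 67.3 degrees / 180 = 0.3739.

Request:
move_arm --targets '[[[-0.0538,-0.0688,-0.025],0.0444,1],[[-0.1075,-0.1363,-0.025],0.0833,1],[[-0.1625,-0.205,-0.025],0.1222,1],[[-0.2163,-0.2725,-0.025],0.1611,1],[[-0.27,-0.3413,-0.025],0.2,1],[[-0.3238,-0.41,-0.025],0.2389,1],[[-0.3775,-0.4775,-0.025],0.2778,1],[[-0.4313,-0.5463,-0.025],0.3167,1],[[-0.4863,-0.6138,-0.025],0.3556,1],[[-0.54,-0.6825,-0.025],0.3722,1],[[-0.5938,-0.75,-0.025],0.3722,1],[[-0.6475,-0.8188,-0.025],0.3739,1]]'

```text
t: 2.6
ee_pos: [0.4237, -0.192, 0.2349]
tcp_rot: [3.141, 0.0, 1.569]
ft_force: [0.8, 0.6, 0.4]
opening: 0.0922
grip_force: 0.0
```

Request:
move_arm --targets '[[[0,0,0],0,1]]'

```text
t: 2.72
ee_pos: [0.4235, -0.193, 0.2341]
tcp_rot: [-3.141, -0.0, 1.565]
ft_force: [0.5, 0.9, -0.5]
opening: 0.0918
grip_force: 0.0
```

```bash
python3 - <<'E'
from h import *
c=capture('wrist');save(c,'w1');print(c['T'].round(3),c['vfov'],c['cx'],c['cy'])
for n in ['probe','stand']:
  for r in pinpoint(n,'wrist')[:2]: print(n,np.round(r['at'],4),round(r['p'],2))
for r in spot_in('probe','wrist')[:2]: print('spot',np.round(r['at'],4),round(r['p'],2))
goto([0.447,-0.274,0.22],90)
E
```

```text
[[ 1.    -0.005 -0.002  0.425]
 [-0.005 -0.962 -0.274 -0.115]
 [-0.001  0.274 -0.962  0.405]
 [ 0.     0.     0.     1.   ]] 65.70646984690485 279.67028259288116 205.8247512950462
probe [ 0.4475 -0.2718  0.0622] 0.67
stand [ 0.4464 -0.2799 -0.003 ] 0.68
spot [ 0.4468 -0.2598  0.1208] 0.61
shift [-85.4   23.63  14.67] turn 0.03 | t 2.92 tcp [ 0.4233 -0.1886  0.2347] rpy [ 1.7999e+02 -1.0000e-02  9.0030e+01] q [-0.68 -0.15  1.87  0.    1.43 -0.68] F [ 0.43 -0.5  -0.14]
```

View pics/w1.png

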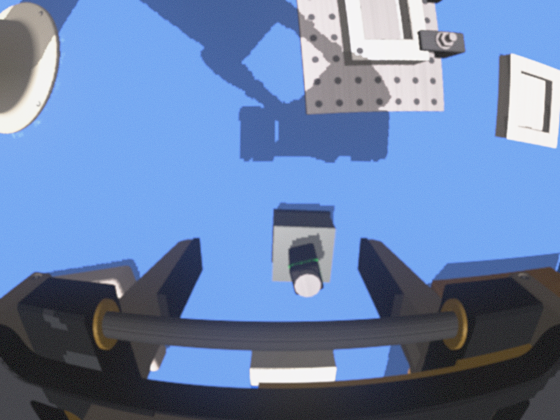

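Request:
move_arm --targets '[[[-0.0525,0.015,0],0,1],[[-0.1038,0.03,0.025],0,1],[[-0.1038,0.03,0.0938],0,1],[[-0.1038,0.03,0.0938],0,1],[[-0.1038,0.03,0.0938],0,1]]'

```text
t: 3.55
ee_pos: [0.4482, -0.2722, 0.1616]
tcp_rot: [3.14, 0.002, 1.572]
ft_force: [-0.3, -0.2, 0.2]
opening: 0.0923
grip_force: 0.0
```

```bash
python3 - <<'E'
from h import *
capture('wrist')
for r in pinpoint('probe','wrist')[:2]: print(np.round(r['at'],4),round(r['p'],2))
goto([0.4475,-0.272,0.078],90)
E
```

```text
[ 0.4464 -0.2737  0.0638] 0.6
shift [ 1.31 -1.52 84.5 ] turn 0.04 | t 3.65 tcp [ 0.4487 -0.273   0.1625] rpy [179.81   0.19  90.04] q [-0.78  0.07  1.8   0.    1.27 -0.78] F [-0.29 -0.42  0.71]
```

Scaled: 84 mm / 800 = 0.105, 75 mm / 800 = 0.0938.

Request:
move_arm --targets '[[[0,-0.0019,0.05],0,1],[[0,-0.0019,0.0938],0,1],[[0,-0.0019,0.105],0,1],[[0,-0.0019,0.105],0,1],[[0,-0.0019,0.105],0,0],[[0,-0.0019,0.105],0,0],[[0,-0.0019,0.105],0,0],[[0,-0.0019,0.105],0,0],[[0,-0.0019,0.105],0,0],[[0,-0.0019,0.105],0,0]]' --newtons 10

```text
t: 4.9
ee_pos: [0.4461, -0.2728, 0.0757]
tcp_rot: [3.141, 0.0, 1.57]
ft_force: [1.5, -0.8, -0.8]
opening: 0.0341
grip_force: 0.3
```

Request:
move_arm --targets '[[[0,0,0],0,0],[[0,0,0],0,0]]' --newtons 45

```text
t: 5.15
ee_pos: [0.4463, -0.2729, 0.0757]
tcp_rot: [3.141, 0.0, 1.57]
ft_force: [2.5, -1.7, -0.9]
opening: 0.031
grip_force: 42.6
```

```bash
python3 - <<'E'
from h import *
goto([0.4475,-0.272,0.078],90)
o=monitor.get_obs();print(o['opening'],o['grip_force'])
E
```

```text
shift [ 0.85  1.22 -2.28] turn -0.04 | t 5.15 tcp [ 0.4463 -0.2729  0.0757] rpy [1.7995e+02 3.0000e-02 8.9960e+01] q [-0.78  0.18  1.87  0.    1.1  -0.78] F [ 2.51 -1.75 -0.94]
0.031036235011261498 42.58896645158529
```

Scaled: 321 mm / 800 = 0.4013, 18.5 mm / 800 = 0.0231, -3.3 degrees / 180 = -0.0183.

Request:
move_arm --targets '[[[0,0,-0.0375],0,0],[[0,0,-0.0938],0,0],[[0.0063,0,-0.105],0,0],[[0.075,0.0063,-0.105],-0.0056,0],[[0.15,0.0125,-0.105],-0.0167,0],[[0.225,0.0225,-0.105],-0.0183,0],[[0.3,0.0231,-0.105],-0.0183,0],[[0.375,0.0231,-0.105],-0.0183,0],[[0.4013,0.0231,-0.1],-0.0183,0],[[0.4013,0.0231,-0.1],-0.0183,0],[[0.4013,0.0231,-0.075],-0.0183,0],[[0.4013,0.0231,-0.05],-0.0183,0]]'

```text
t: 6.65
ee_pos: [0.4641, 0.0473, 0.1143]
tcp_rot: [-3.14, 0.0, 1.627]
ft_force: [-0.2, -0.1, -2.0]
opening: 0.0303
grip_force: 43.8
```

```bash
python3 - <<'E'
from h import *
c=capture('wrist');save(c,'w2')
for n in ('ball','probe','mould_rough','plate','touch_left'):
  for r in pinpoint(n,'wrist')[:2]: print(n,np.round(r['at'],4),round(r['p'],2))
o=monitor.get_obs();print(o['opening'],o['grip_force'])
goto([0.4648,0.048,0.0987],93.3)
E
```

```text
ball [0.4665 0.0478 0.0529] 0.8
probe [0.461  0.0479 0.0996] 0.96
mould_rough [0.5332 0.0111 0.014 ] 0.6
plate [ 0.5345  0.0083 -0.0013] 0.59
touch_left [0.4918 0.0477 0.0402] 0.68
0.03019666931726089 43.7566477060318
shift [ 0.31 -0.34 17.62] turn -0.08 | t 6.95 tcp [0.4651 0.0477 0.1163] rpy [1.7994e+02 2.0000e-02 9.3220e+01] q [-0.16 -0.02  1.99 -0.    1.17 -0.21] F [-0.09 -0.83 -1.7 ]
```

View pics/w2.png

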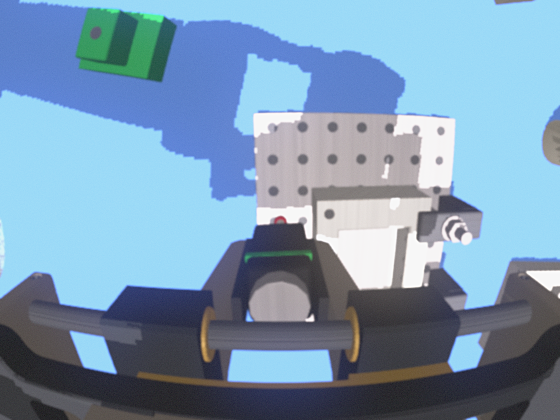

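```bash
python3 - <<'E'
from h import *
t=capture('top')
f=210/np.tan(np.radians(t['vfov'])/2)
def ray(u,v,z):
    d=t['T'][:3,:3]@np.array([(u-t['cx'])/f,(v-t['cy'])/f,1]);o=t['T'][:3,3];return o+d*(z-o[2])/d[2]
for u,v,z in [(284.7,238.9,.06),(333.3,238.1,.06),(333,207,.06),(264,260.5,.015),(356,255.5,.015),(351.5,186.5,.015),(259.7,191.7,.015)]: print(u,v,ray(u,v,z).round(4))
E
```

```text
284.7 238.9 [0.4921 0.0691 0.06  ]
333.3 238.1 [ 0.4962 -0.0498  0.06  ]
333 207 [ 0.5727 -0.0488  0.06  ]
264 260.5 [0.4372 0.1214 0.015 ]
356 255.5 [ 0.4543 -0.1129  0.015 ]
351.5 186.5 [ 0.6319 -0.1018  0.015 ]
259.7 191.7 [0.6146 0.1366 0.015 ]
```

Scaled: 17.5 mm / 800 = 0.0219, 9 mm / 800 = 0.0113.

Request:
move_arm --targets '[[[0,0,0.0113],0,0],[[0,0,0.0219],0,0],[[0,0.005,0.0219],0,0],[[0,0.01,0.0219],0,0],[[0,0.01,0.0219],0,0],[[0,0.01,0.0219],0,0]]'

```text
t: 7.75
ee_pos: [0.4727, 0.0488, 0.0983]
tcp_rot: [3.141, 0.0, 1.628]
ft_force: [-0.4, -0.5, -1.5]
opening: 0.0304
grip_force: 43.8
```

Scaled: 9.2 mm / 800 = 0.0115, 8.4 mm / 800 = 0.0105.

Request:
move_arm --targets '[[[0,0.0031,0],0,0],[[0,0.0063,0],0,0],[[0,0.0078,0],0,0],[[0,0.0093,0],0,0],[[0,0.0105,0],0,0],[[0,0.0115,0],0,0],[[0,0.0115,0],0,0]]'

```text
t: 8.62
ee_pos: [0.4818, 0.0493, 0.0981]
tcp_rot: [-3.142, 0.0, 1.628]
ft_force: [-0.4, -0.2, -2.3]
opening: 0.0304
grip_force: 43.8
```

Request:
move_arm --targets '[[[0,0.0009,0],0,0],[[0,0.0018,0],0,0],[[0,0.0025,0],0,0]]'

```text
t: 9.0
ee_pos: [0.4838, 0.0494, 0.0981]
tcp_rot: [3.142, 0.0, 1.628]
ft_force: [0.4, 0.1, -1.9]
opening: 0.0304
grip_force: 43.8
```

Scaled: 2 mm / 800 = 0.0025, 1.4 mm / 800 = 0.0018.

Request:
move_arm --targets '[[[0,0.0009,0],0,0],[[0,0.0018,0],0,0],[[0,0.0025,0],0,0]]'

```text
t: 9.38
ee_pos: [0.4858, 0.0495, 0.0981]
tcp_rot: [-3.142, 0.0, 1.628]
ft_force: [0.4, 0.3, -1.3]
opening: 0.0303
grip_force: 43.8
```

Scaled: 1.3 mm / 800 = 0.0016, 0.7 mm / 800 = 0.0009.

Request:
move_arm --targets '[[[0,0.0009,0],0,0],[[0,0.0016,0],0,0],[[0,0.0016,0],0,0]]'

```text
t: 9.75
ee_pos: [0.4863, 0.0497, 0.0978]
tcp_rot: [-3.14, -0.0, 1.628]
ft_force: [-2.9, -0.6, -0.4]
opening: 0.0303
grip_force: 43.8
```

Scaled: 0.2 mm / 800 = 0.0003.

Request:
move_arm --targets '[[[0,0.0003,0],0,0],[[0,0.0003,0],0,0],[[0,0.0003,0],0,0]]'

```text
t: 10.12
ee_pos: [0.4865, 0.0496, 0.0976]
tcp_rot: [-3.14, 0.0, 1.628]
ft_force: [-5.3, 0.3, -1.5]
opening: 0.0302
grip_force: 43.9
```

```bash
python3 - <<'E'
from h import *
P=[];F=[]
for i in range(4):
    capture('wrist');o=monitor.get_obs();P.append(o['ee_pos']);F.append(o['ft_force'])
print(np.round(P,5),np.mean(P,0),np.mean(F,0),o['tcp_rot'])
for r in pinpoint('ball','wrist')[:2]: print(np.round(r['at'],4),round(r['p'],2))
E
```

```text
[[0.48654 0.0496  0.09761]
 [0.48657 0.04961 0.0976 ]
 [0.48658 0.04961 0.09763]
 [0.48656 0.04962 0.09762]] [0.48656159 0.04960969 0.09761409] [-4.89802476 -0.91136248 -1.9166366 ] [-3.13998281e+00 -7.25455970e-05  1.62784960e+00]
[0.4901 0.0497 0.0384] 0.67
```

Scaled: -80 mm / 800 = -0.1, -75 mm / 800 = -0.0938.

Request:
move_arm --targets '[[[0,-0.0063,0],0,0],[[0,-0.015,0],0,0],[[-0.0313,-0.015,0],0,0],[[-0.0688,-0.015,0],0,0],[[-0.0938,-0.015,0],0,0],[[-0.1,-0.015,0],0,0],[[-0.1,-0.015,0],0,0],[[-0.1,-0.0113,0],0,0],[[-0.1,-0.0088,0],0,0],[[-0.1,-0.0081,0],0,0],[[-0.1,-0.0081,0],0,0]]'

```text
t: 11.75
ee_pos: [0.4853, -0.0304, 0.0981]
tcp_rot: [-3.141, -0.0, 1.628]
ft_force: [0.7, -0.5, -2.4]
opening: 0.03
grip_force: 43.9
```

Scaled: 2 mm / 800 = 0.0025, 1.4 mm / 800 = 0.0018.

Request:
move_arm --targets '[[[0,0.0009,0],0,0],[[0,0.0018,0],0,0],[[0,0.0025,0],0,0]]'

```text
t: 12.12
ee_pos: [0.4873, -0.0305, 0.0981]
tcp_rot: [-3.142, 0.0, 1.628]
ft_force: [0.6, 0.0, -2.5]
opening: 0.0303
grip_force: 43.9
```

Scaled: 1.5 mm / 800 = 0.0019, 1.3 mm / 800 = 0.0016.

Request:
move_arm --targets '[[[0,0.0009,0],0,0],[[0,0.0016,0],0,0],[[0,0.0019,0],0,0]]'

```text
t: 12.5
ee_pos: [0.4888, -0.0304, 0.0981]
tcp_rot: [3.142, 0.0, 1.628]
ft_force: [0.4, 0.1, -1.1]
opening: 0.03
grip_force: 43.9
```

Scaled: 1.3 mm / 800 = 0.0016, 0.7 mm / 800 = 0.0009.

Request:
move_arm --targets '[[[0,0.0009,0],0,0],[[0,0.0016,0],0,0],[[0,0.0016,0],0,0]]'

```text
t: 12.88
ee_pos: [0.4902, -0.0303, 0.0981]
tcp_rot: [3.142, -0.0, 1.628]
ft_force: [0.6, -0.6, -2.4]
opening: 0.0302
grip_force: 43.9
```

Scaled: 1.3 mm / 800 = 0.0016, 0.7 mm / 800 = 0.0009.

Request:
move_arm --targets '[[[0,0.0009,0],0,0],[[0,0.0016,0],0,0],[[0,0.0016,0],0,0]]'

```text
t: 13.25
ee_pos: [0.4914, -0.0303, 0.0981]
tcp_rot: [-3.142, 0.0, 1.628]
ft_force: [0.6, -0.0, -1.9]
opening: 0.0303
grip_force: 43.9
```

Scaled: 1.3 mm / 800 = 0.0016, 0.7 mm / 800 = 0.0009.

Request:
move_arm --targets '[[[0,0.0009,0],0,0],[[0,0.0016,0],0,0],[[0,0.0016,0],0,0]]'

```text
t: 13.62
ee_pos: [0.4928, -0.0302, 0.0981]
tcp_rot: [3.142, 0.0, 1.628]
ft_force: [-0.3, 1.0, -1.0]
opening: 0.0298
grip_force: 43.9
```

Scaled: 1.3 mm / 800 = 0.0016, 0.7 mm / 800 = 0.0009.

Request:
move_arm --targets '[[[0,0.0009,0],0,0],[[0,0.0016,0],0,0],[[0,0.0016,0],0,0]]'

```text
t: 14.0
ee_pos: [0.4936, -0.0301, 0.0979]
tcp_rot: [-3.14, -0.0, 1.628]
ft_force: [-1.8, 0.8, -1.0]
opening: 0.0302
grip_force: 43.9
```

Scaled: 0.5 mm / 800 = 0.0006.

Request:
move_arm --targets '[[[0,0.0006,0],0,0],[[0,0.0006,0],0,0],[[0,0.0006,0],0,0],[[0,0.0006,0],0,0]]'

```text
t: 14.5
ee_pos: [0.4939, -0.03, 0.0979]
tcp_rot: [-3.14, -0.0, 1.628]
ft_force: [-5.3, 0.1, 0.4]
opening: 0.0303
grip_force: 43.9
```

```bash
python3 - <<'E'
from h import *
P=[];F=[]
for i in range(3):
    capture('wrist');o=monitor.get_obs();P.append(o['ee_pos']);F.append(o['ft_force'])
print(np.mean(P,0),np.mean(F,0),o['tcp_rot'])
a=np.array([.48656,.04961]);b=np.mean(P,0)[:2]
d=a-b;print('yaw',np.arctan2(-d[0],d[1]))
E
```

```text
[ 0.49389854 -0.03000986  0.097866  ] [-4.82107845 -0.46340392  0.63725772] [-3.14009206e+00 -2.83257650e-04  1.62788321e+00]
yaw 0.0919100651620554
```

Scaled: -75 mm / 800 = -0.0938, -70 mm / 800 = -0.0875, 88 degrees / 180 = 0.4889.

Request:
move_arm --targets '[[[0,-0.01,0],0,0],[[0,-0.025,0],0.0278,0],[[-0.0375,-0.025,0],0.0833,0],[[-0.075,-0.025,0],0.1389,0],[[-0.0938,-0.0125,0],0.1944,0],[[-0.0938,0.0188,0],0.25,0],[[-0.0875,0.0438,0],0.3056,0],[[-0.0813,0.0625,0],0.3611,0],[[-0.0788,0.0638,0],0.4167,0],[[-0.0788,0.0638,0],0.4611,0],[[-0.0788,0.0638,0],0.4889,0],[[-0.0788,0.0638,0],0.4889,0]]'

```text
t: 16.15
ee_pos: [0.5497, -0.0902, 0.0985]
tcp_rot: [3.141, -0.002, 0.093]
ft_force: [0.4, -0.5, -1.6]
opening: 0.0302
grip_force: 43.9
```

```bash
python3 - <<'E'
from h import *
goto([0.5482,-.070,0.0979],5.27)
E
```

```text
shift [  0.4  -20.28   0.55] turn 0.04 | t 16.15 tcp [ 0.5497 -0.0902  0.0985] rpy [ 1.7997e+02 -1.3000e-01  5.3100e+00] q [-0.38  0.23  1.76  0.    1.15  1.1 ] F [ 0.36 -0.48 -1.56]
```

Request:
move_arm --targets '[[[0,-0.0125,0],0,0],[[0,-0.0225,0],0,0],[[0,-0.0275,0],0,0],[[0,-0.03,0],0,0],[[0,-0.0313,0],0,0],[[0,-0.0325,0],0,0]]'

```text
t: 16.9
ee_pos: [0.5467, -0.0643, 0.0981]
tcp_rot: [3.142, -0.0, 0.092]
ft_force: [0.8, 0.6, -1.9]
opening: 0.0302
grip_force: 43.9
```

Scaled: -2.5 mm / 800 = -0.0031, -2 mm / 800 = -0.0025.

Request:
move_arm --targets '[[[0,-0.0013,0],0,0],[[0,-0.0025,0],0,0],[[0,-0.0031,0],0,0]]'

```text
t: 17.27
ee_pos: [0.5464, -0.0617, 0.0981]
tcp_rot: [3.142, 0.0, 0.092]
ft_force: [0.4, -0.1, -2.6]
opening: 0.0302
grip_force: 43.9
```

Scaled: -2 mm / 800 = -0.0025, -1.6 mm / 800 = -0.002.

Request:
move_arm --targets '[[[0,-0.001,0],0,0],[[0,-0.002,0],0,0],[[0,-0.0025,0],0,0]]'

```text
t: 17.65
ee_pos: [0.5462, -0.0597, 0.0981]
tcp_rot: [3.142, 0.0, 0.092]
ft_force: [0.5, -0.4, -2.9]
opening: 0.0303
grip_force: 43.9
```

Scaled: -1.6 mm / 800 = -0.002, -1.5 mm / 800 = -0.0019.

Request:
move_arm --targets '[[[0,-0.001,0],0,0],[[0,-0.0019,0],0,0],[[0,-0.002,0],0,0]]'

```text
t: 18.02
ee_pos: [0.546, -0.0581, 0.0981]
tcp_rot: [-3.142, 0.0, 0.092]
ft_force: [0.3, 0.4, -2.1]
opening: 0.0302
grip_force: 43.9
```

Scaled: -1.6 mm / 800 = -0.002, -1.5 mm / 800 = -0.0019.

Request:
move_arm --targets '[[[0,-0.001,0],0,0],[[0,-0.0019,0],0,0],[[0,-0.002,0],0,0]]'

```text
t: 18.4
ee_pos: [0.5459, -0.0565, 0.0981]
tcp_rot: [3.142, -0.0, 0.092]
ft_force: [-0.7, -0.2, -2.0]
opening: 0.0303
grip_force: 43.9
```

Scaled: -1.5 mm / 800 = -0.0019, -1.4 mm / 800 = -0.0018.

Request:
move_arm --targets '[[[0,-0.001,0],0,0],[[0,-0.0018,0],0,0],[[0,-0.0019,0],0,0]]'

```text
t: 18.77
ee_pos: [0.5458, -0.055, 0.0981]
tcp_rot: [3.142, -0.0, 0.092]
ft_force: [-0.8, -0.1, -1.2]
opening: 0.0305
grip_force: 43.9
```

Scaled: -1.5 mm / 800 = -0.0019, -1.4 mm / 800 = -0.0018.

Request:
move_arm --targets '[[[0,-0.001,0],0,0],[[0,-0.0018,0],0,0],[[0,-0.0019,0],0,0]]'

```text
t: 19.15
ee_pos: [0.5457, -0.0539, 0.0982]
tcp_rot: [3.141, -0.0, 0.092]
ft_force: [-0.1, -2.1, -1.6]
opening: 0.0302
grip_force: 43.9
```

Scaled: -0.4 mm / 800 = -0.0005.

Request:
move_arm --targets '[[[0,-0.0005,0],0,0],[[0,-0.0005,0],0,0],[[0,-0.0005,0],0,0],[[0,-0.0005,0],0,0]]'

```text
t: 19.65
ee_pos: [0.5456, -0.0536, 0.0981]
tcp_rot: [3.141, 0.0, 0.092]
ft_force: [0.7, -4.2, -2.4]
opening: 0.0303
grip_force: 43.9
```

```bash
python3 - <<'E'
from h import *
P=[];F=[]
for i in range(3):
    capture('wrist');o=monitor.get_obs();P.append(o['ee_pos']);F.append(o['ft_force'])
p=np.mean(P,0);print(p,np.mean(F,0),o['tcp_rot'])
y=.0919;u=np.array([np.cos(y),np.sin(y)]);v=np.array([-u[1],u[0]])
cu=np.array([.48656,.04961])@u+.05; cv=p[:2]@v+.065
print('centre',cu*u+cv*v,'touch offset u',p[:2]@u-cu)
goto([.4463,-.2729,.15],90)
E
```

```text
[ 0.54563152 -0.05353726  0.09814546] [-0.31937012 -4.61207535 -2.09016061] [3.14086209e+00 3.51554515e-05 9.19252006e-02]
centre [0.54030736 0.01124752] touch offset u -0.0006436445026768434
shift [-119.04  209.38  -51.7 ] turn -84.73 | t 19.8 tcp [ 0.5456 -0.0535  0.0981] rpy [179.96   0.     5.27] q [-0.32  0.21  1.78 -0.    1.15  1.16] F [-0.61 -5.01 -1.98]
```

Scaled: 209 mm / 800 = 0.2613, -119 mm / 800 = -0.1488, -84.7 degrees / 180 = -0.4706.

Request:
move_arm --targets '[[[0,0.0125,0],0,0],[[-0.0063,0.0375,-0.0313],-0.0556,0],[[-0.0375,0.075,-0.065],-0.1111,0],[[-0.075,0.125,-0.065],-0.1667,0],[[-0.1,0.175,-0.065],-0.2222,0],[[-0.125,0.2188,-0.065],-0.2778,0],[[-0.1488,0.2613,-0.065],-0.3333,0],[[-0.1488,0.2613,-0.065],-0.3889,0],[[-0.1488,0.2613,-0.065],-0.4444,0],[[-0.1488,0.2613,-0.065],-0.4706,0],[[-0.1488,0.2613,-0.065],-0.4706,0],[[-0.1488,0.2613,-0.065],-0.4706,0]]'

```text
t: 21.3
ee_pos: [0.4464, -0.272, 0.1501]
tcp_rot: [3.141, -0.001, 1.569]
ft_force: [0.6, 0.1, -2.2]
opening: 0.0301
grip_force: 43.9
```

```bash
python3 - <<'E'
from h import *
goto([.4463,-.2729,.0757],90)
E
```

```text
shift [-1.   -0.09 74.35] turn -0.12 | t 21.3 tcp [ 0.4464 -0.272   0.1501] rpy [ 1.7998e+02 -5.0000e-02  8.9880e+01] q [-0.78  0.08  1.81  0.    1.25 -0.78] F [ 0.57  0.06 -2.15]
```

Request:
move_arm --targets '[[[-0.0006,0,0.025],0,0],[[-0.0006,0,0.0563],0,0],[[-0.0006,0,0.0813],0,0],[[-0.0006,0,0.0888],0,0],[[-0.0006,0,0.0913],0,0],[[-0.0006,0,0.0925],0,0],[[-0.0006,0,0.093],0,0],[[-0.0006,0,0.093],0,0]]'

```text
t: 22.3
ee_pos: [0.4465, -0.2728, 0.0759]
tcp_rot: [3.141, 0.0, 1.57]
ft_force: [0.1, 0.6, -1.3]
opening: 0.0303
grip_force: 44.2
```

Request:
move_arm --targets '[[[0,0,0.0005],0,0],[[0,0,0.0005],0,0.6],[[0,0,0.0005],0,0.8],[[0,0,0.0005],0,1],[[0,0,0.0005],0,1],[[0,0,-0.0375],0,1],[[0,0,-0.1],0,1],[[0,0,-0.1625],0,1],[[0,0,-0.1625],0,1]]'

```text
t: 23.42
ee_pos: [0.4485, -0.2748, 0.2107]
tcp_rot: [3.135, 0.007, 1.57]
ft_force: [0.7, 0.4, -0.0]
opening: 0.0921
grip_force: 0.0
```

```bash
python3 - <<'E'
from h import *
s=capture('side');t=capture('top')
cv2.imwrite('pics/s2.png',cv2.resize(cv2.cvtColor(s['img'][280:400,300:420],cv2.COLOR_RGB2BGR),None,fx=4,fy=4))
for cn in ('top','side'):
  for n in ('plunger','probe'):
   for r in pinpoint(n,cn)[:5]: print(cn,n,np.round(r['at'],4),round(r['p'],2))
goto([.50,.303,.2],94)
o=monitor.get_obs();print(o['opening'])
E
```

```text
top plunger [0.3236 0.1853 0.003 ] 0.92
top plunger [ 0.6011  0.4153 -0.0034] 0.67
top plunger [0.5488 0.3003 0.0013] 0.63
top plunger [ 0.4424  0.2622 -0.0005] 0.55
top probe [ 0.4472 -0.2751  0.0632] 0.81
side plunger [0.3182 0.1843 0.0008] 0.97
side plunger [ 0.4432  0.2621 -0.0028] 0.93
side plunger [0.6023 0.4197 0.0019] 0.86
side plunger [ 0.5498  0.3023 -0.0049] 0.62
side probe [ 0.4466 -0.2721  0.062 ] 0.78
shift [574.96  54.15   5.06] turn -4.04 | t 23.73 tcp [ 0.4455 -0.2719  0.2038] rpy [-1.7986e+02 -1.4000e-01  8.9960e+01] q [-0.78  0.03  1.75 -0.    1.36 -0.78] F [ 0.65  0.59 -1.11]
0.09191117507323496
```

View pics/s2.png

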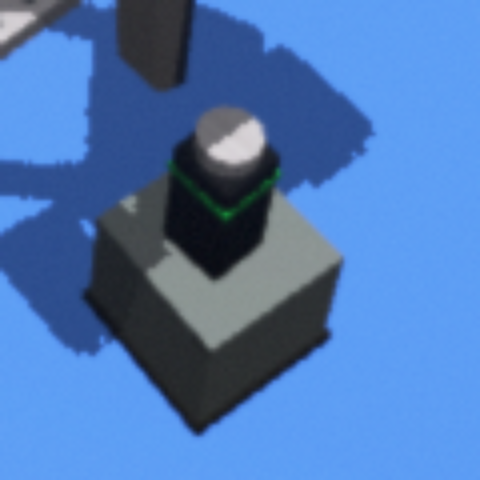

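Scaled: 574 mm / 800 = 0.7175, 545 mm / 800 = 0.6813, -94 degrees / 180 = -0.5222.

Request:
move_arm --targets '[[[0.0625,0.0113,0.005],-0.0444,1],[[0.125,0.0225,0.005],-0.0889,1],[[0.1875,0.0338,0.005],-0.1333,1],[[0.25,0.045,0.005],-0.1778,1],[[0.3125,0.0563,0.005],-0.2222,1],[[0.375,0.0675,0.005],-0.2667,1],[[0.4375,0.0788,0.005],-0.3111,1],[[0.5,0.09,0.005],-0.3556,1],[[0.5625,0.1013,0.005],-0.4056,1],[[0.625,0.1125,0.005],-0.4556,1],[[0.6813,0.1238,0.005],-0.5111,1],[[0.7175,0.1288,0.005],-0.5222,1]]'

```text
t: 25.22
ee_pos: [0.549, 0.3031, 0.2]
tcp_rot: [-3.141, -0.002, -3.069]
ft_force: [0.2, -0.6, -0.6]
opening: 0.0917
grip_force: 0.0
```

```bash
python3 - <<'E'
from h import *
c=capture('wrist');save(c,'w3')
for r in pinpoint('plunger','wrist')[:4]: print(np.round(r['at'],4),round(r['p'],2))
goto([.549,.302,.043],184)
E
```

```text
[ 0.4436  0.2636 -0.0055] 0.97
[0.5469 0.3024 0.0061] 0.93
[ 0.5981  0.4217 -0.0014] 0.56
shift [ -0.55  -1.63 156.96] turn 0.16 | t 25.32 tcp [0.5487 0.3036 0.2   ] rpy [ 1.7999e+02 -1.4000e-01 -1.7584e+02] q [ 0.31  0.3   1.46  0.    1.38 -1.33] F [-0.66 -0.28  0.71]
```

View pics/w3.png

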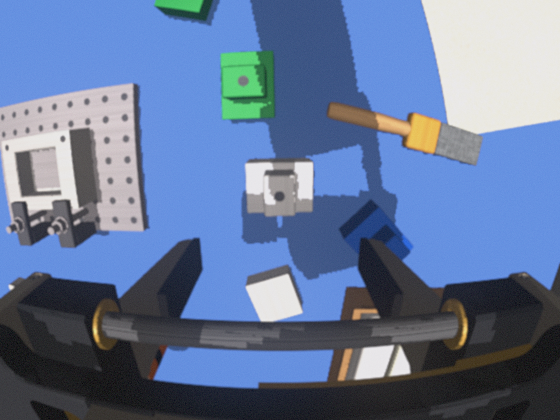

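Scaled: 157 mm / 800 = 0.1963, -1.5 mm / 800 = -0.0019.

Request:
move_arm --targets '[[[-0.0013,-0.0019,0.0688],0,0.8],[[-0.0013,-0.0019,0.1375],0,0.8],[[-0.0013,-0.0019,0.1813],0,0.8],[[-0.0013,-0.0019,0.1938],0,0.8],[[-0.0013,-0.0019,0.1963],0,0.7],[[-0.0013,-0.0019,0.1963],0,0],[[-0.0013,-0.0019,0.1963],0,0],[[-0.0013,-0.0019,0.1963],0,0],[[-0.0013,-0.0019,0.1963],0,0],[[-0.0013,-0.0019,0.1963],0,0]]' --newtons 12

```text
t: 26.58
ee_pos: [0.5515, 0.3006, 0.0457]
tcp_rot: [3.14, 0.002, -3.072]
ft_force: [-0.1, 2.8, 4.7]
opening: 0.0298
grip_force: 12.0
```

```bash
python3 - <<'E'
from h import *
goto([.549,.302,.043],184)
o=monitor.get_obs();print(o['opening'],o['grip_force'])
E
```

```text
shift [2.38 1.56 2.67] turn -0.03 | t 26.57 tcp [0.5515 0.3006 0.0457] rpy [ 1.7993e+02  1.2000e-01 -1.7603e+02] q [ 0.31  0.46  1.57  0.    1.1  -1.33] F [-0.11  2.78  4.73]
0.02975209021537698 12.00035735964775
```

Scaled: 90 degrees / 180 = 0.5.

Request:
move_arm --targets '[[[0,0,0],0,0.7],[[0,0,0],0,0.7],[[0,0,0],0,0.7],[[0,0,0],0.0556,0.7],[[0,0,0],0.1111,0.7],[[0,0,0],0.1667,0.7],[[0,0,0],0.2222,0.7],[[0,0,0],0.2778,0.7],[[0,0,0],0.3333,0.7],[[0,0,0],0.3889,0.7],[[0,0,0],0.4444,0.7],[[0,0,0],0.5,0.7]]'

```text
t: 28.08
ee_pos: [0.5505, 0.2996, 0.0445]
tcp_rot: [-3.141, 0.0, 1.634]
ft_force: [0.3, 0.7, -0.1]
opening: 0.0641
grip_force: 0.0
```

```bash
python3 - <<'E'
from h import *
capture('wrist')
goto([.5515,.3006,.045],93.97)
o=monitor.get_obs();print(o['opening'],o['ft_force'])
E
```

```text
shift [ 0.91  0.97 -0.56] turn -0.63 | t 28.12 tcp [0.5506 0.2996 0.0444] rpy [-1.7997e+02  1.0000e-02  9.3340e+01] q [ 0.31  0.47  1.57 -0.    1.1   0.25] F [ 0.11 -0.36 -0.09]
0.0647074926783795 [ 0.10705798 -0.36045083 -0.09189039]
```

Scaled: 0.9 mm / 800 = 0.0011, 0.5 mm / 800 = 0.0006, -0.6 degrees / 180 = -0.0033.

Request:
move_arm --targets '[[[0.0011,0.0006,0],-0.0033,0.5],[[0.0011,0.0006,0],-0.0033,0.5],[[0.0011,0.0006,0],-0.0033,0],[[0.0011,0.0006,0],-0.0033,0],[[0.0011,0.0006,0],-0.0033,0],[[0.0011,0.0006,0],-0.0033,0]]' --newtons 12

```text
t: 28.88
ee_pos: [0.551, 0.3007, 0.0443]
tcp_rot: [-3.141, 0.0, 1.651]
ft_force: [-1.2, 0.1, -2.5]
opening: 0.0399
grip_force: 12.0
```

Request:
move_arm --targets '[[[0,0,0],0,0],[[0,0,0],0,0],[[0,0,0],0,0]]' --newtons 40

```text
t: 29.25
ee_pos: [0.5512, 0.3006, 0.0443]
tcp_rot: [3.142, 0.0, 1.65]
ft_force: [0.2, 0.3, -5.0]
opening: 0.0396
grip_force: 40.0
```

```bash
python3 - <<'E'
from h import *
goto([.5401,.0111,.14],95.27)
o=monitor.get_obs();print(o['opening'],o['grip_force'])
E
```

```text
shift [-287.76  -34.09  -95.64] turn -0.71 | t 29.25 tcp [0.5512 0.3006 0.0443] rpy [1.800e+02 1.000e-02 9.456e+01] q [ 0.31  0.47  1.57 -0.    1.1   0.23] F [ 0.16  0.29 -4.99]
0.03963360498052282 39.9984347820282
```

Scaled: -288 mm / 800 = -0.36, -100 mm / 800 = -0.125, -0.7 degrees / 180 = -0.0039.

Request:
move_arm --targets '[[[0,0,-0.0375],0,0],[[0,0,-0.1],0,0],[[-0.025,-0.0025,-0.1313],0,0],[[-0.0875,-0.01,-0.1313],-0.0039,0],[[-0.1625,-0.0188,-0.1313],-0.0039,0],[[-0.2313,-0.0275,-0.1313],-0.0039,0],[[-0.2938,-0.035,-0.1313],-0.0039,0],[[-0.3375,-0.04,-0.1313],-0.0039,0],[[-0.36,-0.0425,-0.1313],-0.0039,0],[[-0.36,-0.0425,-0.125],-0.0039,0],[[-0.36,-0.0425,-0.1188],-0.0039,0],[[-0.36,-0.0425,-0.1188],-0.0039,0]]'

```text
t: 30.75
ee_pos: [0.5396, 0.0123, 0.1387]
tcp_rot: [-3.14, -0.001, 1.664]
ft_force: [-0.1, -0.4, -4.9]
opening: 0.0397
grip_force: 40.0
```

```bash
python3 - <<'E'
from h import *
s=capture('side');a=s['img'][150:310,210:370]
w=capture('wrist')
cv2.imwrite('pics/s3.png',np.hstack([cv2.resize(cv2.cvtColor(a,cv2.COLOR_RGB2BGR),(420,420)),cv2.cvtColor(w['img'][:,100:460],cv2.COLOR_RGB2BGR)]))
goto([.5401,.0111,.11],95.27)
o=monitor.get_obs();print(o['opening'],o['grip_force'])
E
```

```text
shift [-0.79 -0.07 29.49] turn 0.07 | t 30.85 tcp [0.5401 0.0119 0.1395] rpy [-1.7998e+02 -2.0000e-02  9.5340e+01] q [-0.2   0.14  1.77  0.    1.23 -0.3 ] F [ 0.05 -0.26 -5.41]
0.039432883742994945 39.99848127365112
```

View pics/s3.png

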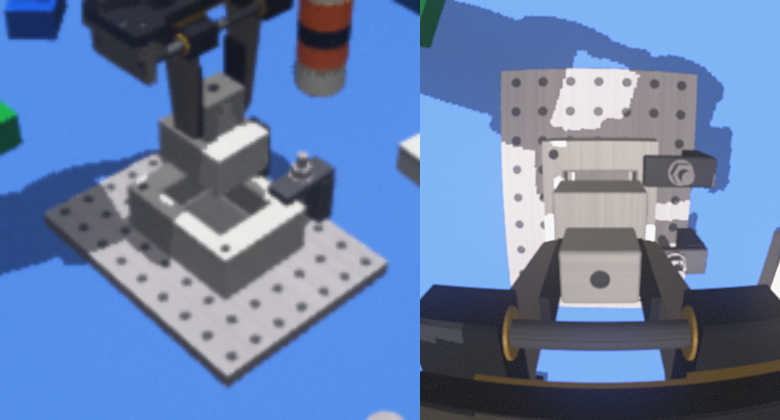

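The plunger hangs level over the cavity and square to the mould (foot at (215,150) over the mouth at (215,205)). I lower it to just above the mouth and settle there.

Scaled: 30 mm / 800 = 0.0375, 26 mm / 800 = 0.0325.

Request:
move_arm --targets '[[[-0.0006,0,0.0188],0,0],[[-0.0006,0,0.0325],0,0],[[-0.0006,0,0.0375],0,0],[[-0.0006,0,0.0375],0,0],[[-0.0006,0,0.0375],0,0],[[-0.0006,0,0.0375],0,0]]'

```text
t: 31.6
ee_pos: [0.5406, 0.0104, 0.1102]
tcp_rot: [3.141, 0.0, 1.663]
ft_force: [-0.5, -0.0, -5.7]
opening: 0.0397
grip_force: 40.0
```

```bash
python3 - <<'E'
from h import *
goto([.5401,.0111,.0743],95.27)
E
```

```text
shift [ 0.79 -0.49 35.9 ] turn -0.01 | t 31.6 tcp [0.5406 0.0104 0.1102] rpy [1.7995e+02 2.0000e-02 9.5260e+01] q [-0.2   0.17  1.79 -0.    1.17 -0.3 ] F [-0.46 -0.01 -5.68]
```

Scaled: 8.8 mm / 800 = 0.011, 7.6 mm / 800 = 0.0095.

Request:
move_arm --targets '[[[0.0009,-0.0006,0],0,0],[[0.0009,-0.0006,0],0,0],[[0.0009,-0.0006,0.0025],0,0],[[0.0009,-0.0006,0.005],0,0],[[0.0009,-0.0006,0.0065],0,0],[[0.0009,-0.0006,0.008],0,0],[[0.0009,-0.0006,0.0095],0,0],[[0.0009,-0.0006,0.011],0,0],[[0.0009,-0.0006,0.011],0,0]]'

```text
t: 32.72
ee_pos: [0.5396, 0.0111, 0.1008]
tcp_rot: [-3.141, -0.0, 1.663]
ft_force: [-0.3, 0.4, -3.8]
opening: 0.0395
grip_force: 40.0
```

```bash
python3 - <<'E'
from h import *
goto([.5401,.0111,.0743],95.27)
E
```

```text
shift [-0.08  0.53 26.47] turn -0.01 | t 32.73 tcp [0.5396 0.0111 0.1008] rpy [-179.98   -0.     95.26] q [-0.2   0.19  1.8  -0.    1.15 -0.3 ] F [-0.26  0.43 -3.79]
```

Scaled: 13 mm / 800 = 0.0163, 11 mm / 800 = 0.0138.

Request:
move_arm --targets '[[[0,0.0005,0.0013],0,0],[[0,0.0005,0.0038],0,0],[[0,0.0005,0.0063],0,0],[[0,0.0005,0.0088],0,0],[[0,0.0005,0.0113],0,0],[[0,0.0005,0.0138],0,0],[[0,0.0005,0.0163],0,0]]'

```text
t: 33.6
ee_pos: [0.5401, 0.0111, 0.0878]
tcp_rot: [3.142, 0.0, 1.663]
ft_force: [-0.1, -0.2, -5.8]
opening: 0.0398
grip_force: 40.0
```

Scaled: 10 mm / 800 = 0.0125, 9 mm / 800 = 0.0113.

Request:
move_arm --targets '[[[0,0,0.0025],0,0],[[0,0,0.005],0,0],[[0,0,0.0075],0,0],[[0,0,0.01],0,0],[[0,0,0.0113],0,0],[[0,0,0.0125],0,0],[[0,0,0.0125],0,0]]'

```text
t: 34.48
ee_pos: [0.54, 0.0112, 0.0779]
tcp_rot: [-3.142, -0.0, 1.663]
ft_force: [-0.1, 0.4, -5.0]
opening: 0.0397
grip_force: 40.0
```

```bash
python3 - <<'E'
from h import *
goto([.5401,.0111,.0743],95.27)
E
```

```text
shift [-0.06  0.05  3.55] turn -0.01 | t 34.48 tcp [0.54   0.0112 0.0779] rpy [-180.     -0.     95.26] q [-0.2   0.22  1.82  0.    1.11 -0.3 ] F [-0.12  0.35 -5.04]
```

Free so far, with 3.5 mm left to the floor.

Scaled: 3.2 mm / 800 = 0.004, 2.9 mm / 800 = 0.0036.

Request:
move_arm --targets '[[[0,0,0.001],0,0],[[0,0,0.002],0,0],[[0,0,0.0029],0,0],[[0,0,0.0036],0,0],[[0,0,0.004],0,0],[[0,0,0.004],0,0]]'

```text
t: 35.22
ee_pos: [0.5401, 0.0111, 0.0747]
tcp_rot: [-3.142, 0.0, 1.663]
ft_force: [-0.6, 0.1, -5.7]
opening: 0.0399
grip_force: 40.0
```

Scaled: 0.7 mm / 800 = 0.0009, 0.4 mm / 800 = 0.0005.

Request:
move_arm --targets '[[[0,0,0.0005],0,0],[[0,0,0.0009],0,0],[[0,0,0.0009],0,0]]'

```text
t: 35.6
ee_pos: [0.5401, 0.0111, 0.0743]
tcp_rot: [3.142, 0.0, 1.663]
ft_force: [-0.9, 1.0, -3.0]
opening: 0.0392
grip_force: 40.0
```

Scaled: 0.5 mm / 800 = 0.0006.

Request:
move_arm --targets '[[[0,0,0.0006],0,0],[[0,0,0.0006],0,0]]'

```text
t: 35.85
ee_pos: [0.5402, 0.0112, 0.0742]
tcp_rot: [-3.142, 0.0, 1.663]
ft_force: [-4.1, 0.8, 5.7]
opening: 0.0398
grip_force: 40.0
```

Scaled: -160 mm / 800 = -0.2, -120 mm / 800 = -0.15.

Request:
move_arm --targets '[[[0,0,0],0,0.55],[[0,0,0],0,0.6],[[0,0,0],0,0.6],[[0,0,0],0,0.6],[[0,0,-0.025],0,0.6],[[0,0,-0.075],0,0.6],[[0,0,-0.15],0,0.6],[[-0.075,0,-0.2],0,0.6],[[-0.15,0,-0.2],0,0.6],[[-0.15,0,-0.2],0,0.6]]'

```text
t: 37.1
ee_pos: [0.5515, -0.1119, 0.2343]
tcp_rot: [3.14, 0.002, 1.658]
ft_force: [-0.4, -0.0, 0.4]
opening: 0.0551
grip_force: 0.0
```

```bash
python3 - <<'E'
from h import *
s=capture('side');w=capture('wrist')
for r in pinpoint('plunger','side')[:5]+pinpoint('plunger','wrist')[:5]: print(np.round(r['at'],4),round(r['p'],2))
cv2.imwrite('pics/s4.png',np.hstack([cv2.resize(cv2.cvtColor(s['img'][180:300,220:340],cv2.COLOR_RGB2BGR),(420,420)),cv2.cvtColor(w['img'][:,100:460],cv2.COLOR_RGB2BGR)]))
goto([.54,.0,.3])
E
```

```text
[0.3202 0.1839 0.0009] 0.74
[0.5987 0.4187 0.0033] 0.73
[ 0.4434  0.2648 -0.0007] 0.71
[0.5445 0.0131 0.0213] 0.7
[0.5421 0.0091 0.0346] 0.64
shift [107.79  -0.86 -67.05] turn 0 | t 37.3 tcp [ 0.5508 -0.1072  0.2328] rpy [-1.7994e+02 -6.0000e-02  9.5310e+01] q [-0.41  0.11  1.61  0.    1.42 -0.5 ] F [-0.32  0.17 -0.02]
```

View pics/s4.png

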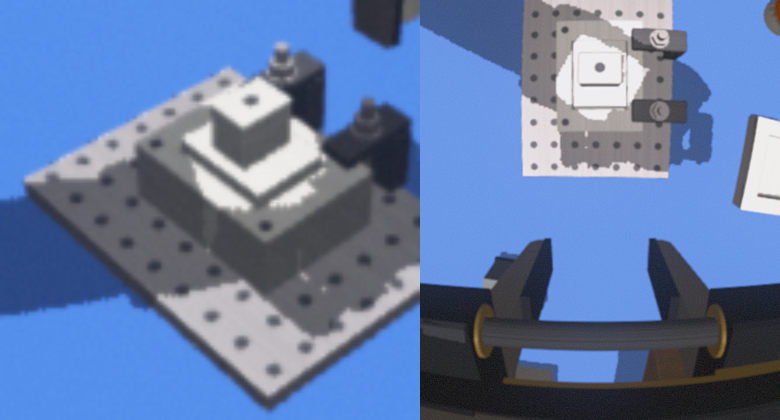

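The plunger sits flat in the cavity with its foot 8 mm proud, as it should be (boss at (250,120)), and the arm is clear of everything. I hand the job in.

```bash
python3 -c "
from h import *
print(manip.sign_off())"
```

```text
the job is handed in; nothing more can be done
None
```

The job is handed in: the mould was touched off at the three points in order (about 5 N each), the probe is back upright in its stand, and the plunger was lowered into the cavity, resting on the floor when released, at about 37 s of the 72 s allowed; the judge's verdict was not shown to me.

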